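Press the pill organizer's cover shut

ROBOT

A 6-joint arm with a two-finger parallel gripper is mounted at the origin on the work surface. World frame = base frame: x ahead of the robot, y to its left, z up, the work surface at z = 0. Lengths are in mm, angles in rad, forces in N, time in s.
With the tool pointing down it reaches from about 350 to 775 mm from the base axis. Payload 7.3 kg.
Tool frame: the origin (TCP) lies on the front face of the gripper's body, between the roots of the fingers; the fingertips stand 66 mm ahead of it and the grasp point (between the pads) lies 47 mm ahead of it (bot.tcp_to_grasp is the z of the grasp point in the tool frame, in mm); z points along the fingers, y is the direction in which the jaws open and shut (so a half turn about z gives the same grasp; the last joint's range is limited). The gripper opens to 92 mm and grips with 3 to 60 N. Pads are 19 mm wide; open, the fingers measure 130 mm over their backs; the gripper's body (75 mm by 190 mm) begins 47 mm behind the grasp point.
Start: joints at [-1.276, 0.342, 1.524, -0, 1.275, -0.146], TCP at [224.02, -474.819, 292.241] pointing down, gripper open.
Joint ranges: [-2.53, 2.53], [-0.77, 2.02], [0.04, 2.7], [-1, 4.14], [0.28, 2.66], [-3.11, 3.11]. Speed limits (rad/s): [2.57, 2.57, 3.14, 3.14, 3.14, 3.14].

INTERFACE

Orientations are given as [roll, pitch, yaw] about the fixed x, y, z axes, in that order (R = Rz(yaw) Ry(pitch) Rx(roll)).
In Python, from plant import bot gives the robot as it stands.
- The arm moves only by the tool carry_out, never from a script. Its argument "deltas" is a list that holds one entry, the list of rows, each a list of 4 numbers: the shift along the tool's x, y, z in mm, then the turn about the tool's z in units of 5 degrees (1.0 is 5 degrees). A call has 1 to 20 rows; each row is the pose to reach, as a shift and turn from the pose commanded when the call began, along the tool's axes at that moment; what a row does not reach only later rows make up. A row lasts 1/10 s, in which the tool goes at most 50 mm and 8.59 degrees, less where a joint would pass 70% of its speed; a pose out of reach is approached as far as the arm can. A call with a gripper value outside its range is refused whole. "fingers" is the finger opening in mm, from 0 to 91.8, set as the call begins (left out, the last holds). The fingers move at their own pace and stop on an object; the grip force is fixed at half the most. Time passes only in rows, so rows that repeat a pose let the fingers close. It gives the time, the measured TCP pose, the force and the opening at its end, in the units of the state.
- bot.get_obs(): the state, without advancing time (a new reading comes with each control period).
- bot.capture(name): name is "side" or "top"; returns (picture, depth): 400x640x3 uint8, blue, green, red; 400x640 float32, mm along the optical axis (not along the pixel's ray), 0 where there is no reading.
- bot.camera_model(name): a dict with "K" (3x3 intrinsics, pixels), "camera_from_world" (4x4, takes a point from world to camera coordinates). Camera axes: x right, y down, z forward; pixel columns grow to the right and rows downward; lengths in mm; the calibration is good to about 2 mm. A picture is of the moment at which its call begins. camera_model takes no time and is no camera call.
- bot.close_job(): hands the job in, once; it reports no verdict.
The state is a dict: "time": time; "joint_positions": joint angles; "dq": joint speeds; "tau": joint torques, N m; "tool_pos": TCP position; "tcp_rot": TCP orientation; "contact_force": force on the tool from outside, world axes, zero at the start; "moment": the same for the moment, N m; "grip_width": finger opening in mm.
Only numpy, scipy, OpenCV 4.12 (cv2) and the standard library are available. Lean on these libraries where they do the work, as an engineer would, in place of code of your own. Each camera call takes 0.05 s, during which the arm holds its last target. There are 200 camera calls.

TASK

Take the clear pen cup out of the way of the lever press and stand it upright on the round cork coaster. Then slide the round pill organizer, flat on the table without lifting or tipping it, into the press until it is fully home against the back stop, push the lever down to its stop so that the raised cover is pressed shut, and let the lever spring all the way back up. Finally slide the closed organizer back out of the mouth it went in by, until its whole round body is clear of the press, and leave everything else on the table as it is.

Things in the scene. Friction and masses are not known exactly. Their poses are not given: they have to be found in the camera images.
- press: Fixed aluminium lever press. Origin: on the table at the seat centre, where the organizer's centre is when fully home. Its +y points out of the open mouth (organizer goes in along -y). Two guides 30 mm high, inner faces at x = +-62.5 mm, run from y = -80 to +70 mm, then flare outward to y = 97, x = +-100 mm; the back stop's face is at y = -61 mm. No floor plate: the organizer slides on the table.
- lever_hinge (a point): Middle of the lever's hinge line, which is parallel to the press's y axis: at x = 115, z = 85 mm of the press, between two cheeks 105 mm high standing at x = 97 to 133, y = -25 to 25 mm. A steel arm 24 mm wide runs from it towards the press's -x, with a rubber ball foot under it right above the seat, 95 mm or more above the table when up.
- lever (a joint): Angle of the sprung lever (rad): 0 = fully up, where its spring holds it; 0.5 = down at its stop. It takes about 10 N on the handle bar at the bottom.
- lever_grip (a point): Centre of the lever's handle, a black round bar 90 mm long and 20 mm thick, parallel to the press's y axis, across the free end of the lever 235 mm from the hinge line. 198 mm above the table when up, 85 mm at the stop; moves in an arc about the hinge line. Press on top of it.
- organizer: Loose round grey plastic pill organizer, 120 mm across, base 36 mm high, about 0.25 kg, with a flat upright grip tab on its side. Origin: centre of its underside; z up; +y points out along the tab. It starts in front of the press's mouth, its tab pointing roughly away from the press.
- tab (a point): Grip point in the organizer's tab, 115 mm from the organizer's centre along its +y, 36 mm above the table. The tab is an upright plate 12 mm thick (along the organizer's x), reaching from 55 to 135 mm from the centre, from 4 to 38 mm above the table.
- cover (a joint): How far the organizer's round cover (116 mm across, 6 mm thick, with seven white buttons) has been pressed down (m): 0 = raised, its top 50 mm above the table, 0.008 = fully shut, its top 42 mm above the table. It is stiff (about 10 N) and stays where it is pushed.
- cover_top (a point): Centre of the top face of the organizer's cover.
- pen_cup: Loose, empty clear acrylic pen cup, round, 62 mm across the rim and a little narrower at the foot, 88 mm high, wall 4 mm, 0.12 kg. Origin: centre of its underside. It stands between the organizer and the press's mouth.
- coaster: Fixed round cork coaster, 100 mm across, 6 mm thick, on the far side of the press from the organizer. Origin: centre of its underside, on the table.
- vase: Bystander: green glass vase, 165 mm high, 84 mm across; origin at the centre of its underside.
- mirror: Bystander: round wooden hand mirror lying flat, disc 116 mm across, 12 mm thick, handle 110 mm long along its -y; origin under the disc's centre.
- clipper: Bystander: steel nail clipper lying flat, 78 mm long; origin under its centre.
- teacup: Bystander: blue ceramic tea cup, 72 mm across, 80 mm high; origin at the centre of its underside.
- remote: Bystander: black remote control lying flat, 50 x 170 x 18 mm (long along its y); origin under its centre.
- glasses_case: Bystander: blue spectacles case, 50 x 155 x 38 mm (long along its y); origin under its centre.
There are look-alikes about, which are no part of the job. Of the things that look like the pen_cup, take the one that is farthest to the robot's left at the start. Several things have the shape of the organizer; the one meant has the colours described above.

How it is judged:
By the outcome, as a careful person would: the job done as asked, in the order asked, and still so for the second after the job is handed in, with the robot touching nothing.
It also fails if it takes over 72 s, if anything falls off the work surface, if the arm or the gripper's body presses on something with over 40 N, if the wrist force passes 120 N, or if a joint passes its speed limit or range.

## Working session

There is one attempt and no reset: what is moved stays moved. The work goes in short steps, Python scripts to look and compute and a tool call to move; the robot and the scene stay as the last step left them, time stands still between calls to the robot, and variables do not carry over. Pictures are saved under pics/ and viewed, about 8 in all and at most 12, crops included, and the job is handed in when it is done.

Besides the shell and the picture viewer there is one more tool, called after "Request:" by a JSON object that holds its "op" and its "data", one argument or row to a line. carry_out: Moves the arm, as the interface text tells. Its arguments: {"type":"object","properties":{"deltas":{"type":"array","items":{"type":"array","items":{"type":"array","items":{"type":"number"}}}},"fingers":{"type":"number"}},"required":["deltas"]}

```bash
mkdir -p pics; ls
cat > h.py <<'E'
import numpy as np, cv2
from plant import bot
def snap(n):
    im,d=bot.capture(n); return im.copy(),d.copy()
def ray(n,u,v):
    m=bot.camera_model(n);K=np.array(m["K"]);T=np.array(m["camera_from_world"]);R=T[:3,:3];t=T[:3,3]
    return -R.T@t, R.T@np.linalg.inv(K)@np.array([u,v,1.])
def onz(n,u,v,z):
    o,d=ray(n,u,v); return o+d*(z-o[2])/d[2]
def proj(n,p):
    m=bot.camera_model(n);K=np.array(m["K"]);T=np.array(m["camera_from_world"])
    q=K@(T[:3,:3]@np.array(p,float)+T[:3,3]); return q[:2]/q[2]
def cloud(n,d):
    m=bot.camera_model(n);K=np.array(m["K"]);T=np.array(m["camera_from_world"])
    v,u=np.mgrid[:400,:640]; P=np.stack([u,v,np.ones_like(u)],-1)@np.linalg.inv(K).T*d[...,None]
    return (P-T[:3,3])@T[:3,:3]
E
python3 - <<'E'
from h import *
for n in("top","side"):
    im,d=snap(n); np.savez(f"{n}0.npz",im=im,d=d); cv2.imwrite(f"pics/{n}0.png",im)
    print(n,ray(n,320,200),ray(n,330,200)[1]-ray(n,320,200)[1],bot.camera_model(n)["K"])
print(bot.get_obs())
E
```

```text
pics
top (array([ 503.35924146, -119.15044815, 1076.46482208]), array([ 0.07289447,  0.01872567, -0.9972369 ])) [-0.0003082  -0.02763035 -0.0003103 ] [[361.87553453   0.         323.01744064]
 [  0.         361.87553453 196.84189344]
 [  0.           0.           1.        ]]
side (array([232.1787655 , 529.92958569, 786.64783429]), array([ 0.32956692, -0.64199655, -0.69233342])) [-0.02238321 -0.01196583  0.00025993] [[393.97670973   0.         318.05513908]
 [  0.         393.97670973 196.5853344 ]
 [  0.           0.           1.        ]]
{'time': 0.1, 'joint_positions': array([-1.27603057e+00,  3.42649828e-01,  1.52488176e+00, -2.13099546e-05,
        1.27540849e+00, -1.45992426e-01]), 'dq': array([-0.00024616, -0.00015837, -0.00191659,  0.00060361, -0.00021437,
        0.00017901]), 'tau': array([ 9.10475337e-04, -4.32005560e+01, -2.44693834e+01,  7.18331407e-02,
        5.25691453e-02, -3.93455525e-05]), 'tool_pos': array([ 223.92068394, -474.56358927,  291.6299418 ]), 'tcp_rot': array([-3.14025660e+00, -1.75853239e-04,  4.40764286e-01]), 'contact_force': array([ 0.40840369, -0.27705343,  0.09440225]), 'moment': array([-0.03741788,  0.0151757 ,  0.00153558]), 'grip_width': 91.96655945273527}
```

View pics/top0.png

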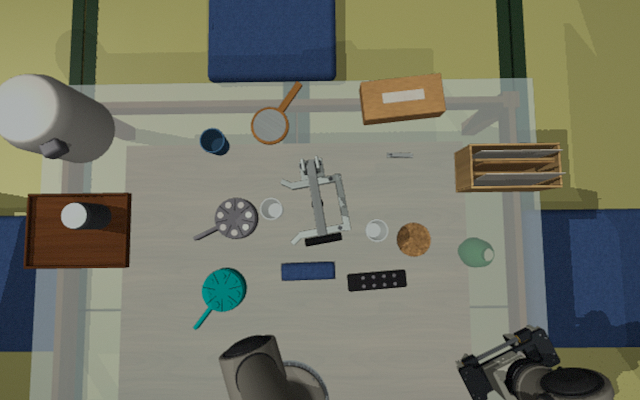

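View pics/side0.png

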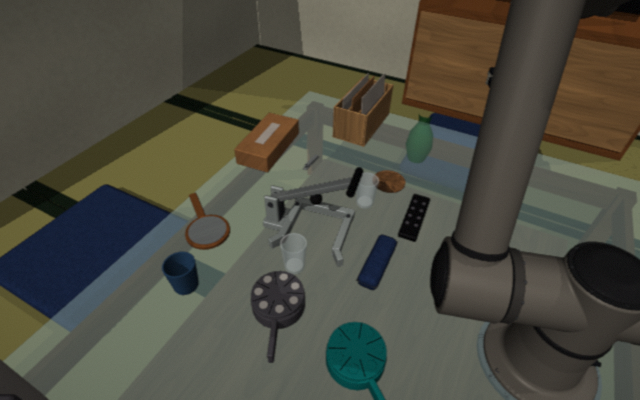

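Run:
```python
from h import *
z=np.load("top0.npz");im,d=z["im"],z["d"];P=cloud("top",d)
a=cv2.resize(im[145:255,185:400],None,fx=3.7,fy=3.7,interpolation=cv2.INTER_CUBIC)
cv2.imwrite("pics/crop.png",cv2.convertScaleAbs(a,alpha=1.6))
# organizer: height mask
h=P[...,2]
def reg(x0,x1,y0,y1,lo,hi,name):
    m=np.zeros(h.shape,np.uint8); m[y0:y1,x0:x1]=((h>lo)&(h<hi)&(d>0))[y0:y1,x0:x1]
    c,_=cv2.findContours(m,0,cv2.CHAIN_APPROX_NONE)
    if not c: print(name,"none");return
    c=max(c,key=cv2.contourArea); e=cv2.minEnclosingCircle(c); p=P[m>0]
    print(name,"n",m.sum(),"circ",np.round(e[0],1),round(e[1],1),"mean",p.mean(0).round(1),"med",np.median(p,0).round(1),"min",p.min(0).round(0),"max",p.max(0).round(0));return e
e=reg(185,262,190,245,42,60,"cover")
print(onz("top",*e[0],50))
reg(185,225,215,245,25,42,"tab")
e=reg(258,285,195,223,60,110,"cup");
if e: print(onz("top",*e[0],88))
e=reg(360,392,215,245,60,110,"cup2")
e=reg(395,435,220,258,3,12,"coaster"); print(onz("top",*e[0],6))
# handle bar by dark
m=np.zeros(h.shape,np.uint8);g=im.max(2);m[225:250,298:348]=(g<60)[225:250,298:348]
c=max(cv2.findContours(m,0,1)[0],key=cv2.contourArea);r=cv2.minAreaRect(c);print("bar",r,onz("top",*r[0],200)); b=cv2.boxPoints(r);print([onz("top",*q,198).round(0) for q in b], P[m>0].mean(0))
for n,(x0,x1,y0,y1,lo,hi) in dict(cheeks=(295,330,150,180,90,120),guides=(275,360,170,250,22,38)).items():
    reg(x0,x1,y0,y1,lo,hi,n)
np.set_printoptions(linewidth=250)
print(h[170:250:2,276:356:3].round(0).astype(int))
```

```text
cover n 1286 circ [235.  217.6] 20.5 mean [531.8 142.9  49.7] med [532.3 142.5  49.6] min [476.  86.  43.] max [587. 200.  57.]
[531.14958451 142.10707398  50.        ]
tab n 116 circ [205.1 232.7] 12.8 mean [489.3 230.3  36.3] med [488.5 230.2  36.6] min [471. 196.  26.] max [508. 263.  42.]
cup n 164 circ [271.3 208.3] 11.3 mean [555.9  37.9  81.7] med [556.2  42.9  86.1] min [525.   3.  60.] max [586.  64.  92.]
[554.36708353  33.09410383  88.        ]
cup2 n 160 circ [377.  229.9] 11.3 mean [ 492.2 -260.1   82.6] med [ 491.8 -265.4   86.1] min [ 462. -285.   60.] max [ 522. -225.   93.]
coaster n 866 circ [413.4 238.3] 18.9 mean [ 463.8 -373.4    6.1] med [ 463.8 -373.3    6. ] min [ 411. -433.    3.] max [ 519. -321.   11.]
[ 465.76410369 -371.87414161    6.        ]
bar ((322.9886779785156, 238.93963623046875), (7.494400501251221, 36.489131927490234), 79.3803482055664) [ 473.35811066 -108.90350047  200.        ]
[array([475., -64., 198.]), array([ 490., -151.,  198.]), array([ 472., -154.,  198.]), array([457., -67., 198.])] [ 473.76231702 -109.34823564  215.25821399]
cheeks n 272 circ [310.9 166.5] 13.0 mean [665.  -77.3 103.4] med [667.5 -78.7 103.4] min [ 630. -105.   90.] max [698. -46. 120.]
guides n 1059 circ [334.8 199.8] 32.9 mean [ 569.9 -108.5   29.2] med [ 582.2 -127.5   29.3] min [ 454. -188.   22.] max [669.  31.  37.]
[[ 0  1 -1 ...  0  0 -1]
 [ 0  3 -2 ...  1  2 -2]
 [ 2  1  0 ...  2 -3  2]
 ...
 [ 1  2 -3 ... -1  1 -1]
 [-2 -1 -1 ... -1  1  0]
 [-3  0  0 ... -2  2  2]]
```

View pics/crop.png

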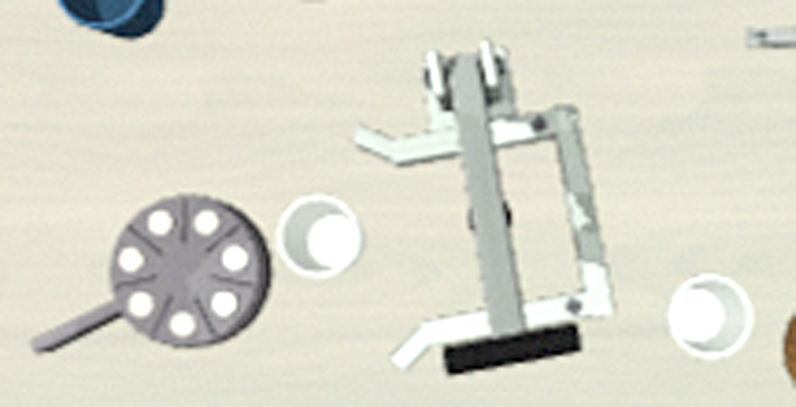

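Top view: two clear cups, (271,208) and (377,230); the first is leftmost and stands between organizer and mouth, so it is the target. The two organizer shapes are grey with white buttons (236,217) and teal (223,289); the grey one is meant. The coaster is at (413,238) and the bar at (323,239).

```bash
cat >> h.py <<'E'
def go(x,y,z,yaw=None):
    o=bot.get_obs();p=np.array(o["tool_pos"]);from scipy.spatial.transform import Rotation as S
    R=S.from_euler("xyz",o["tcp_rot"]).as_matrix(); dl=R.T@(np.array([x,y,z])-p)
    t=0 if yaw is None else -np.degrees((yaw-o["tcp_rot"][2]+np.pi)%(2*np.pi)-np.pi)/5
    print("at",p.round(1),"yaw",round(o["tcp_rot"][2],3),"-> delta",dl.round(1),"turn",round(t,2))
E
python3 - <<'E'
from h import *
np.set_printoptions(linewidth=200,suppress=True)
z=np.load("top0.npz");im,d=z["im"],z["d"];P=cloud("top",d);h=P[...,2]
Q=P[(h>22)&(h<36)&(d>0)]
yaw=.17;o=np.array([563,-93.5])
for it in range(4):
    c,s=np.cos(yaw),np.sin(yaw);q=(Q[:,:2]-o)@np.array([[c,-s],[s,c]])
    G=[]
    for sg in(1,-1):
        k=(abs(q[:,1])<60)&(q[:,0]*sg>50)&(q[:,0]*sg<95); g=q[k]
        # inner edge by y-bin min
        E=np.array([[b,np.min(g[(abs(g[:,1]-b)<4)][:,0]*sg)] for b in range(-56,57,8) if (abs(g[:,1]-b)<4).sum()>2]); G.append(E)
    pf=[np.polyfit(E[:,0],E[:,1],1) for E in G]
    k=(abs(q[:,0])<55)&(q[:,1]<-45)&(q[:,1]>-100); b=q[k]; E=np.array([[x,b[abs(b[:,0]-x)<4][:,1].max()] for x in range(-48,49,8) if (abs(b[:,0]-x)<4).sum()>1]); pb=np.polyfit(E[:,0],E[:,1],1)
    print(it,o.round(1),round(yaw,4),"guides",np.round(pf,3).tolist(),"back",pb.round(3))
    dx=(pf[0][1]-pf[1][1])/2; dy=np.median(E[:,1])+61
    yaw+= -(pf[0][0]-pf[1][0])/2*.7+0; o=o+np.array([c*dx-s*dy,s*dx+c*dy])
# tab direction
m=(h>24)&(h<42)&(d>0); m[:, :185]=0;m[:,222:]=0;m[:222]=0;m[246:]=0
p=P[m][:,:2];C=np.array([531.5,142.3]);v=p-C; r=np.hypot(*v.T);k=r>68
mu=p[k].mean(0);w=np.linalg.svd(p[k]-mu)[2][0];print("tab",mu,"dir svd",np.arctan2(-w[0],w[1]),"from centre",np.arctan2(-(mu-C)[0],(mu-C)[1]),r.max())
print("vase",onz("top",488,254,165),onz("top",470,250,40))
go(554.4,33.1,330,np.pi/2)
E
```

```text
0 [563.  -93.5] 0.17 guides [[-0.003, 63.611], [-0.002, 62.56]] back [  0.002 -62.837]
1 [563.8 -95.1] 0.1704 guides [[-0.002, 63.094], [-0.002, 63.258]] back [ -0.001 -61.028]
2 [563.7 -95.1] 0.1706 guides [[-0.002, 63.175], [-0.002, 63.175]] back [ -0.001 -61.033]
3 [563.7 -95.1] 0.1706 guides [[-0.002, 63.175], [-0.002, 63.175]] back [ -0.001 -61.035]
tab [487.88888236 233.26846719] dir svd 0.4465042793794597 from centre 0.4470396736588214 134.1097817230653
vase [ 430.59237393 -517.72285396  165.        ] [ 432.33117395 -522.29221719   40.        ]
at [ 223.9 -474.6  291.6] yaw 0.441 -> delta [ 515.5 -318.2  -37.9] turn -12.95
```

Request:
{"op": "carry_out", "data": {
  "deltas": [
    [[30, -18, -38, -0.8], [70, -43, -38, -1.8], [110, -68, -38, -2.8], [150, -93, -38, -3.8], [190, -117, -38, -4.8], [230, -142, -38, -5.8], [270, -167, -38, -6.8], [310, -191, -38, -7.8], [350, -216, -38, -8.8], [390, -241, -38, -9.8], [430, -265, -38, -10.8], [470, -290, -38, -11.8], [500, -309, -38, -12.5], [515.5, -318, -38, -12.95], [515.5, -318, -38, -12.95], [515.5, -318, -38, -12.95]]
  ],
  "fingers": 91.8
}}

```text
time: 1.7
tool_pos: [554.2, 32.7, 329.6]
tcp_rot: [-3.14, 0.0, 1.571]
contact_force: [0.1, -0.6, -0.0]
grip_width: 92.0
```

Run:
```python
from h import *
go(554.4,33.1,109,np.pi/2)
o=bot.get_obs();print(o["time"],o["joint_positions"].round(2))
```

```text
at [554.2  32.7 329.6] yaw 1.571 -> delta [  0.5   0.5 220.6] turn 0.0
1.7 [-0.08  0.37  1.37 -0.    1.4  -0.08]
```

Request:
{"op": "carry_out", "data": {
  "deltas": [
    [[0.5, 0, 30, 0], [0.5, 0, 65, 0], [0.5, 0, 100, 0], [0.5, 0, 135, 0], [0.5, 0, 170, 0], [0.5, 0, 195, 0], [0.5, 0, 212, 0], [0.5, 0, 221, 0], [0.5, 0, 221, 0], [0.5, 0, 221, 0]]
  ]
}}

```text
time: 2.7
tool_pos: [554.9, 32.6, 110.1]
tcp_rot: [3.14, 0.0, 1.57]
contact_force: [0.7, 0.1, 0.7]
grip_width: 91.5
```

Run:
```python
from h import *
im,d=snap("side"); cv2.imwrite("pics/s1.png",cv2.convertScaleAbs(cv2.resize(im[180:380,180:440],None,fx=3,fy=3,interpolation=cv2.INTER_CUBIC),alpha=1.5))
```

```text
(no output)
```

View pics/s1.png

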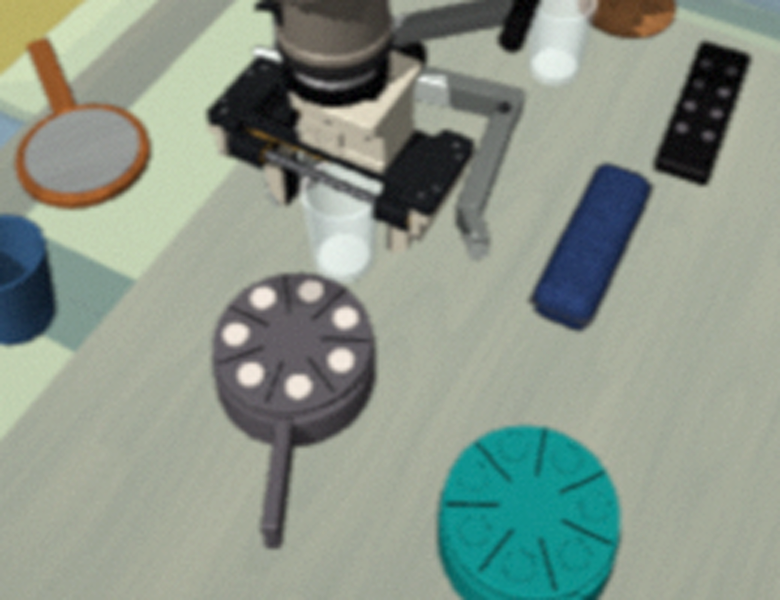

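Fingers straddle the cup (crop ~ (275,190) and (405,225), cup (340,230)) with a gap on each side. Close.

Request:
{"op": "carry_out", "data": {
  "deltas": [
    [[0, 0, 0, 0], [0, 0, 0, 0], [0, 0, 0, 0], [0, 0, 0, 0], [0, 0, 0, 0], [0, 0, 0, 0], [0, 0, 0, 0], [0, 0, 0, 0], [0, 0, 0, 0], [0, 0, 0, 0]]
  ],
  "fingers": 50
}}

```text
time: 3.75
tool_pos: [554.5, 33.2, 109.3]
tcp_rot: [-3.142, 0.0, 1.571]
contact_force: [-1.7, 0.9, 4.2]
grip_width: 60.8
```

Request:
{"op": "carry_out", "data": {
  "deltas": [
    [[0, 0, -5, 0], [0, 0, -15, 0], [0, 0, -40, 0], [0, 0, -75, 0], [0, 0, -110, 0], [0, 0, -145, 0], [0, 0, -180, 0], [0, 0, -215, 0], [0, 0, -240, 0], [0, 0, -250, 0], [0, 0, -250, 0]]
  ]
}}

```text
time: 4.85
tool_pos: [554.8, 33.2, 360.5]
tcp_rot: [3.139, 0.0, 1.571]
contact_force: [-0.7, -0.7, -0.3]
grip_width: 60.8
```

Run:
```python
from h import *
im=np.load("top0.npz")["im"]; m=cv2.inRange(cv2.cvtColor(im,cv2.COLOR_BGR2HSV),(5,90,60),(22,255,255)); m[:215]=0;m[262:]=0;m[:,:390]=0;m[:,438:]=0
c=max(cv2.findContours(m,0,1)[0],key=cv2.contourArea);e=cv2.minEnclosingCircle(c);M=cv2.moments(c);print(e,M["m10"]/M["m00"],M["m01"]/M["m00"]);t=onz("top",*e[0],6);print(t)
o=bot.get_obs();print(o["grip_width"],o["contact_force"],o["time"])
go(t[0],t[1],360,np.pi/2)
```

```text
((413.375, 239.22500610351562), 16.804595947265625) 413.2998182919443 239.24207550979202
[ 463.03240788 -371.62671102    6.        ]
60.849702525083835 [-0.66973818 -0.66294005 -0.25334828] 4.85
at [554.8  33.2 360.5] yaw 1.571 -> delta [-4.048e+02 -9.180e+01  3.000e-01] turn 0.0
```

Request:
{"op": "carry_out", "data": {
  "deltas": [
    [[-10, -2, 0, 0], [-30, -7, 0, 0], [-60, -14, 0, 0], [-95, -22, 0, 0], [-130, -29, 0, 0], [-165, -37, 0, 0], [-200, -45, 0, 0], [-235, -53, 0, 0], [-270, -61, 0, 0], [-305, -69, 0, 0], [-340, -77, 0, 0], [-370, -84, 0, 0], [-390, -88.5, 0, 0], [-402, -91, 0, 0], [-405, -92, 0, 0], [-405, -92, 0, 0]]
  ]
}}

```text
time: 6.45
tool_pos: [462.4, -371.6, 358.4]
tcp_rot: [-3.141, -0.001, 1.571]
contact_force: [-0.7, 0.2, -1.3]
grip_width: 60.7
```

Request:
{"op": "carry_out", "data": {
  "deltas": [
    [[0, 0, 15, 0], [0, 0, 45, 0], [0, 0, 80, 0], [0, 0, 115, 0], [0, 0, 150, 0], [0, 0, 185, 0], [0, 0, 210, 0], [0, 0, 225, 0], [0, 0, 232, 0], [0, 0, 238, 0], [0, 0, 241, 0], [0, 0, 241, 0], [0, 0, 241, 0]]
  ]
}}

```text
time: 7.75
tool_pos: [462.9, -372.0, 119.0]
tcp_rot: [3.141, 0.001, 1.571]
contact_force: [0.5, -0.1, -1.3]
grip_width: 60.9
```

Run:
```python
from h import *
o=bot.get_obs();print(o["grip_width"],o["contact_force"],o["time"])
go(463,-371.6,115,np.pi/2)
im,d=snap("side"); cv2.imwrite("pics/s2.png",cv2.convertScaleAbs(cv2.resize(im[100:280,260:500],None,fx=3.3,fy=3.3,interpolation=cv2.INTER_CUBIC),alpha=1.5))
```

```text
60.92474643630556 [ 0.51273748 -0.13854516 -1.27212839] 7.75
at [ 462.9 -372.   119. ] yaw 1.571 -> delta [0.4 0.1 4. ] turn 0.0
```

View pics/s2.png

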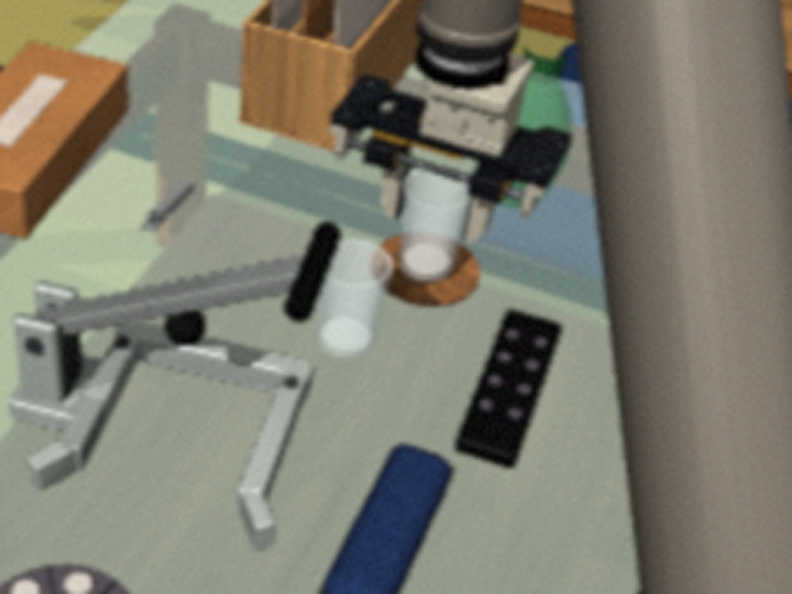

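The cup hangs about 4 mm over the cork (crop (430,258)), roughly centred. Lower it gently and release.

Request:
{"op": "carry_out", "data": {
  "deltas": [
    [[0, 0, 1, 0], [0, 0, 2, 0], [0, 0, 3, 0], [0, 0, 3.5, 0], [0, 0, 3.5, 0], [0, 0, 3.5, 0]]
  ]
}}

```text
time: 8.4
tool_pos: [462.6, -372.0, 115.3]
tcp_rot: [3.141, 0.001, 1.571]
contact_force: [-1.7, 0.1, 5.6]
grip_width: 61.1
```

Request:
{"op": "carry_out", "data": {
  "deltas": [
    [[0, 0, 0, 0], [0, 0, 0, 0], [0, 0, 0, 0], [0, 0, 0, 0], [0, 0, 0, 0], [0, 0, -5, 0], [0, 0, -20, 0], [0, 0, -50, 0], [0, 0, -90, 0], [0, 0, -130, 0], [0, 0, -170, 0], [0, 0, -210, 0], [0, 0, -230, 0], [0, 0, -230, 0]]
  ],
  "fingers": 91.8
}}

```text
time: 9.8
tool_pos: [463.2, -372.3, 348.9]
tcp_rot: [3.136, 0.006, 1.571]
contact_force: [-0.3, -0.6, -1.0]
grip_width: 91.8
```

Run:
```python
from h import *
im,d=snap("top");P=cloud("top",d);h=P[...,2]
# cup on coaster & organizer still the same?
m=np.zeros(h.shape,np.uint8); m[190:245,185:262]=((h>42)&(h<60))[190:245,185:262]
c=max(cv2.findContours(m,0,1)[0],key=cv2.contourArea);e=cv2.minEnclosingCircle(c);print("org",onz("top",*e[0],50))
C=np.array([531.5,142.3]);f=.4468;u=np.array([-np.sin(f),np.cos(f)])
g=C+115*u;print("grip pt",g); go(*g,330,np.pi/2+f)
```

```text
org [531.14958451 142.10707398  50.        ]
grip pt [481.81058365 246.01095363]
at [ 462.7 -371.9  346.2] yaw 1.571 -> delta [617.9  19.1  14.8] turn -5.12
```

Request:
{"op": "carry_out", "data": {
  "deltas": [
    [[15, 0, 0, 0], [45, 1, 0, -0.3], [85, 2, 0, -0.7], [125, 3, 0, -1], [165, 5, 0, -1.3], [205, 6, 0, -1.7], [245, 7, 0, -2], [285, 8, 0, -2.3], [325, 10, 0, -2.7], [365, 11, 0, -3], [405, 12, 0, -3.3], [445, 14, 0, -3.7], [485, 15, 0, -4], [525, 16, 10, -4.3], [565, 17, 30, -4.7], [600, 19, 70, -5], [618, 19, 100, -5.12], [618, 19, 130, -5.12], [618, 19, 130, -5.12]]
  ],
  "fingers": 50
}}

```text
time: 11.75
tool_pos: [477.6, 246.3, 209.3]
tcp_rot: [-3.13, -0.001, 2.02]
contact_force: [-0.2, -0.3, -0.2]
grip_width: 49.9
```

Run:
```python
from h import *
f=.4468
go(481.8,246,78,np.pi/2+f)
im,d=snap("top"); cv2.imwrite("pics/t3.png",cv2.convertScaleAbs(cv2.resize(im[160:270,160:420],None,fx=3,fy=3,interpolation=cv2.INTER_CUBIC),alpha=1.5))
```

```text
at [477.6 246.3 209.3] yaw 2.02 -> delta [ -2.2   5.2 131.2] turn 0.02
```

View pics/t3.png

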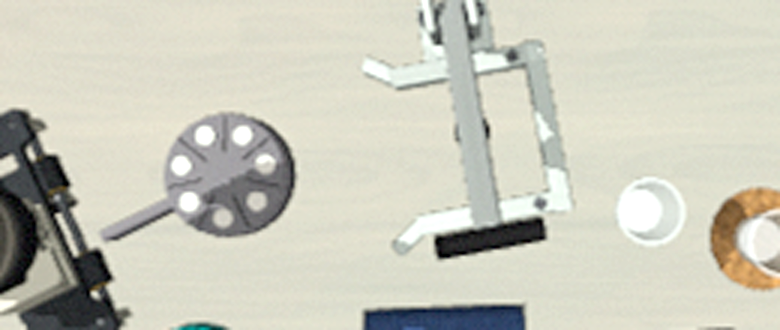

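Request:
{"op": "carry_out", "data": {
  "deltas": [
    [[0, 0, 0, 0], [0, 0, 10, 0], [0, 0, 30, 0], [0, 0, 55, 0], [0, 0, 75, 0], [0, 0, 80, 0], [0, 0, 80, 0]]
  ]
}}

```text
time: 12.5
tool_pos: [481.7, 245.9, 134.8]
tcp_rot: [-3.141, 0.0, 2.017]
contact_force: [-0.0, 0.2, 0.1]
grip_width: 50.2
```

Run:
```python
from h import *
go(481.8,246,78,np.pi/2+.4468)
```

```text
at [481.7 245.9 134.8] yaw 2.017 -> delta [ 0.   0.2 56.8] turn -0.01
```

Request:
{"op": "carry_out", "data": {
  "deltas": [
    [[0, 0, 10, 0], [0, 0, 30, 0], [0, 0, 47, 0], [0, 0, 55, 0], [0, 0, 57, 0], [0, 0, 57, 0]]
  ]
}}

```text
time: 13.1
tool_pos: [481.9, 246.3, 78.1]
tcp_rot: [3.141, 0.0, 2.018]
contact_force: [0.3, -0.4, 0.4]
grip_width: 49.9
```

Request:
{"op": "carry_out", "data": {
  "deltas": [
    [[0, 0, 0, 0], [0, 0, 0, 0], [0, 0, 0, 0], [0, 0, 0, 0], [0, 0, 0, 0], [0, 0, 0, 0], [0, 0, 0, 0], [0, 0, 0, 0], [0, 0, 0, 0]]
  ],
  "fingers": 5
}}

```text
time: 14.0
tool_pos: [481.7, 246.3, 77.8]
tcp_rot: [3.141, 0.0, 2.018]
contact_force: [-0.4, 0.5, 0.8]
grip_width: 11.7
```

Run:
```python
from h import *
o=np.array([563.7,-95.1]);yw=.1706;c,s=np.cos(yw),np.sin(yw)
R=np.array([[c,-s],[s,c]])
ob=bot.get_obs();print(ob["contact_force"],ob["moment"],ob["tool_pos"])
p=R.T@(ob["tool_pos"][:2]-o);f=ob["tcp_rot"][2]-np.pi/2-yw
print("tool in press",p,"rel yaw",f,"centre in press",p-115*np.array([-np.sin(f),np.cos(f)]))
for y in (245,220,190,115): g=o+R@[0,y];print(y);go(*g,78,np.pi/2+yw)
```

```text
[-0.35556733  0.54110323  0.77203192] [ 0.05618456 -0.15741382  0.06500293] [481.70497979 246.2600122   77.81098137]
tool in press [-22.8507632  350.32511171] rel yaw 0.2763739394886099 centre in press [  8.52917113 239.68922367]
245
at [481.7 246.3  77.8] yaw 2.018 -> delta [-107.6   -6.8   -0.2] turn 3.17
220
at [481.7 246.3  77.8] yaw 2.018 -> delta [-131.6  -13.6   -0.2] turn 3.17
190
at [481.7 246.3  77.8] yaw 2.018 -> delta [-160.5  -21.8   -0.2] turn 3.17
115
at [481.7 246.3  77.8] yaw 2.018 -> delta [-2.326e+02 -4.220e+01 -2.000e-01] turn 3.17
```

Request:
{"op": "carry_out", "data": {
  "deltas": [
    [[-4, 0, 0, 0.1], [-12, -1, 0, 0.3], [-22, -1.5, 0, 0.6], [-32, -2, 0, 1.0], [-42, -2.6, 0, 1.3], [-52, -3.3, 0, 1.6], [-62, -4, 0, 1.9], [-72, -4.6, 0, 2.2], [-82, -5.3, 0, 2.5], [-92, -6, 0, 2.8], [-100, -6.5, 0, 3.0], [-106, -6.8, 0, 3.17], [-107.6, -6.8, 0, 3.17], [-107.6, -6.8, 0, 3.17], [-107.6, -6.8, 0, 3.17]]
  ]
}}

```text
time: 15.5
tool_pos: [522.0, 145.7, 77.7]
tcp_rot: [-3.141, 0.001, 1.741]
contact_force: [0.5, -0.9, 4.7]
grip_width: 11.8
```

```bash
cat >> h.py <<'E'
O=np.array([563.7,-95.1]);YW=.1706
RP=np.array([[np.cos(YW),-np.sin(YW)],[np.sin(YW),np.cos(YW)]])
def org(x0,x1,y0,y1,im,P):
    # organizer centre from white buttons (z=50) and cover contour
    hs=cv2.cvtColor(im,cv2.COLOR_BGR2HSV); h=P[...,2]
    m=np.zeros(h.shape,np.uint8); m[y0:y1,x0:x1]=((h>40)&(h<62)&(im.max(2)<140))[y0:y1,x0:x1]
    w=np.zeros(h.shape,np.uint8); w[y0:y1,x0:x1]=((h>36)&(h<62)&(im.min(2)>150))[y0:y1,x0:x1]
    n,_,st,ce=cv2.connectedComponentsWithStats(w)
    for i in range(1,n):
        if st[i,4]>=6: print("button",ce[i].round(1),st[i,4],(RP.T@(onz("top",*ce[i],50)[:2]-O)).round(1))
    m=m|w; c=max(cv2.findContours(m,0,1)[0],key=cv2.contourArea); e=cv2.minEnclosingCircle(c); E=cv2.fitEllipse(c)
    for k in(e[0],E[0]): print("centre in press",(RP.T@(onz("top",*k,50)[:2]-O)).round(1),e[1])
def tip():
    ob=bot.get_obs();p=RP.T@(ob["tool_pos"][:2]-O);print("t",ob["time"],"tool in press",p.round(1),"z",ob["tool_pos"][2].round(1),"yaw err",round(ob["tcp_rot"][2]-np.pi/2-YW,4),"F",(ob["contact_force"]).round(1),ob["grip_width"].round(1))
E
python3 - <<'E'
from h import *
tip(); im,d=snap("top"); org(220,300,185,245,im,cloud("top",d))
cv2.imwrite("pics/t4.png",cv2.convertScaleAbs(cv2.resize(im[150:260,190:360],None,fx=4.5,fy=4.5,interpolation=cv2.INTER_CUBIC),alpha=1.5))
E
```

```text
Traceback (most recent call last):
  File "h.py", line 35, in tip
    ob=bot.get_obs();p=RP.T@(ob["tool_pos"][:2]-O);print("t",ob["time"],"tool in press",p.round(1),"z",ob["tool_pos"][2].round(1),"yaw err",round(ob["tcp_rot"][2]-np.pi/2-YW,4),"F",(ob["contact_force"]).round(1),ob["grip_width"].round(1))
                                                                                                                                                                                                                    ^^^^^^^^^^^^^^^^^^^^^^
AttributeError: 'float' object has no attribute 'round'
```

```bash
sed -i 's/ob\["grip_width"\].round(1)/ob["grip_width"]/' h.py
python3 - <<'E'
from h import *
tip(); im,d=snap("top"); org(220,300,185,245,im,cloud("top",d))
cv2.imwrite("pics/t4.png",cv2.convertScaleAbs(cv2.resize(im[150:260,190:360],None,fx=4.5,fy=4.5,interpolation=cv2.INTER_CUBIC),alpha=1.5))
E
```

```text
t 15.5 tool in press [-2.000e-01  2.444e+02] z 77.7 yaw err -0.0002 F [ 0.5 -0.9  4.7] 11.795097735551108
button [270.1 199.5] 29 [ 40.9 132.4]
button [282.  202.6] 29 [ 26.  100.4]
button [287. 214.] 30 [-8.4 92.1]
centre in press [  1.5 131.1] 20.746253967285156
centre in press [1.000e-01 1.298e+02] 20.746253967285156
```

View pics/t4.png

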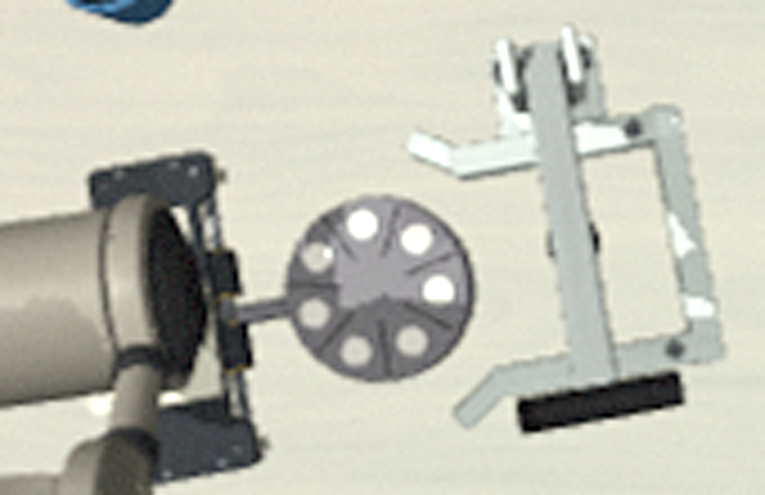

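Organizer (crop (380,288)) is lined up with the mouth, tab gripped. Slide in.

Request:
{"op": "carry_out", "data": {
  "deltas": [
    [[-3, 0, 0, 0], [-9, 0, 0, 0], [-17, 0, 0, 0], [-25, 0, 0, 0], [-33, 0, 0, 0], [-41, 0, 0, 0], [-49, 0, 0, 0], [-57, 0, 0, 0], [-65, 0, 0, 0], [-73, 0, 0, 0], [-80, 0, 0, 0], [-80, 0, 0, 0]]
  ]
}}

```text
time: 16.75
tool_pos: [535.6, 66.9, 77.7]
tcp_rot: [3.141, 0.0, 1.741]
contact_force: [-0.3, -0.7, 4.0]
grip_width: 12.1
```

Run:
```python
from h import *
tip()
```

```text
t 16.75 tool in press [ -0.2 164.4] z 77.7 yaw err -0.0005 F [-0.3 -0.7  4. ] 12.114640764708769
```

Request:
{"op": "carry_out", "data": {
  "deltas": [
    [[-4, 0, 0, 0], [-11, 0, 0, 0], [-18, 0, 0, 0], [-25, 0, 0, 0], [-32, 0, 0, 0], [-39, 0, 0, 0], [-43, 0, 0, 0], [-46, 0, 0, 0], [-46, 0, 0, 0]]
  ]
}}

```text
time: 17.65
tool_pos: [543.2, 22.2, 77.7]
tcp_rot: [-3.141, -0.0, 1.741]
contact_force: [-0.3, 2.4, 6.0]
grip_width: 12.1
```

Run:
```python
from h import *
tip()
```

```text
t 17.65 tool in press [ -0.3 119.1] z 77.7 yaw err -0.0002 F [-0.3  2.4  6. ] 12.065699089003793
```

Request:
{"op": "carry_out", "data": {
  "deltas": [
    [[-1, 0, 0, 0], [-2, 0, 0, 0], [-3, 0, 0, 0], [-4, 0, 0, 0], [-4, 0, 0, 0]]
  ]
}}

```text
time: 18.15
tool_pos: [543.7, 18.8, 77.8]
tcp_rot: [-3.141, -0.001, 1.741]
contact_force: [-1.1, 3.8, 5.7]
grip_width: 11.8
```

Request:
{"op": "carry_out", "data": {
  "deltas": [
    [[-0.5, 0, 0, 0], [-1, 0, 0, 0], [-1.5, 0, 0, 0], [-1.5, 0, 0, 0]]
  ]
}}

```text
time: 18.55
tool_pos: [544.0, 17.4, 77.8]
tcp_rot: [-3.141, -0.001, 1.741]
contact_force: [-1.4, 5.5, 6.4]
grip_width: 11.5
```

Request:
{"op": "carry_out", "data": {
  "deltas": [
    [[-0.5, 0, 0, 0], [-1, 0, 0, 0], [-1.5, 0, 0, 0], [-1.5, 0, 0, 0]]
  ]
}}

```text
time: 18.95
tool_pos: [544.1, 16.4, 77.8]
tcp_rot: [-3.141, -0.002, 1.741]
contact_force: [-0.4, 7.3, 5.8]
grip_width: 12.3
```

Run:
```python
from h import *
tip(); im,d=snap("top"); org(270,345,175,230,im,cloud("top",d))
```

```text
t 18.95 tool in press [ -0.4 113.2] z 77.8 yaw err -0.0 F [-0.4  7.3  5.8] 12.29989470010462
button [327.5 194. ] 28 [ 26.5 -31.4]
button [331.8 204.7] 15 [ -5.7 -37.7]
centre in press [  0.9 -13.5] 19.416587829589844
centre in press [  1.5 -31.4] 19.416587829589844
```

Request:
{"op": "carry_out", "data": {
  "deltas": [
    [[-0.7, 0, 0, 0], [-1.4, 0, 0, 0], [-2, 0, 0, 0], [-2, 0, 0, 0], [-2, 0, 0, 0]]
  ]
}}

```text
time: 19.5
tool_pos: [544.1, 16.2, 77.7]
tcp_rot: [-3.141, -0.004, 1.741]
contact_force: [-0.9, 16.7, 7.7]
grip_width: 11.8
```

Run:
```python
from h import *
tip(); im,d=snap("top"); org(270,345,175,230,im,cloud("top",d))
```

```text
t 19.5 tool in press [ -0.4 113. ] z 77.7 yaw err -0.0 F [-0.9 16.7  7.7] 11.75093360566172
button [327.5 194.1] 29 [ 26.3 -31.3]
button [331.8 204.7] 15 [ -5.7 -37.7]
centre in press [  0.9 -13.5] 19.416587829589844
centre in press [  1.6 -31.4] 19.416587829589844
```

Request:
{"op": "carry_out", "data": {
  "deltas": [
    [[0, 0, 0, 0], [0, 0, 0, 0], [0, 0, 0, 0], [0, 0, 0, 0], [0, 0, -10, 0], [0, 0, -35, 0], [0, 0, -70, 0], [0, 0, -110, 0], [0, 0, -150, 0], [0, 0, -190, 0], [0, 0, -215, 0], [0, 0, -225, 0], [0, 0, -225, 0]]
  ],
  "fingers": 50
}}

```text
time: 20.85
tool_pos: [545.0, 13.0, 304.0]
tcp_rot: [3.139, 0.001, 1.741]
contact_force: [0.2, 1.5, -0.5]
grip_width: 49.8
```

Run:
```python
from h import *
tip(); im,d=snap("top"); org(270,345,175,230,im,cloud("top",d))
h=cloud("top",d)[...,2]
g=O+RP@[-91,0]; print(g); go(*g,300,np.pi/2+YW); go(*g,300,YW)
```

```text
t 20.85 tool in press [-1.000e-01  1.098e+02] z 304.0 yaw err -0.0005 F [ 0.2  1.5 -0.5] 49.79001201791076
button [327.6 194.2] 30 [ 26.  -31.4]
button [305.3 198.4] 27 [25.6 33.2]
button [331.8 204.7] 15 [ -5.7 -37.7]
button [304.6 210.8] 29 [-8.6 41.3]
button [326.8 216.6] 29 [-36.3 -17.7]
button [313.1 219.7] 13 [-37.8  22.2]
centre in press [  0.9 -13.5] 19.416587829589844
centre in press [  0.7 -31.4] 19.416587829589844
[ 474.02103971 -110.54940392]
at [544.5  13.1 302.3] yaw 1.741 -> delta [-110.   -90.4    2.4] turn -0.01
at [544.5  13.1 302.3] yaw 1.741 -> delta [-110.   -90.4    2.4] turn 17.99
```

Request:
{"op": "carry_out", "data": {
  "deltas": [
    [[-5, -4, 0, 0], [-20, -16, 0, 0], [-45, -37, 0, 0], [-70, -57, 0, 0], [-92, -75, 0, 0], [-105, -86, 0, 0], [-110, -90, 0, 0], [-110, -90, 10, 0], [-110, -90, 20, 0], [-110, -90, 24, 0], [-110, -90, 24, 0]]
  ],
  "fingers": 0
}}

```text
time: 22.0
tool_pos: [474.6, -109.6, 277.4]
tcp_rot: [-3.139, -0.001, 1.742]
contact_force: [-0.4, -0.6, -0.4]
grip_width: 0.3
```

Run:
```python
from h import *
tip(); im,d=snap("side");cv2.imwrite("pics/s5.png",cv2.convertScaleAbs(cv2.resize(im[140:320,200:440],None,fx=3.3,fy=3.3,interpolation=cv2.INTER_CUBIC),alpha=1.5))
```

```text
t 22.0 tool in press [-90.3   0.8] z 277.4 yaw err 0.0008 F [-0.4 -0.6 -0.4] 0.29758387690702465
```

View pics/s5.png

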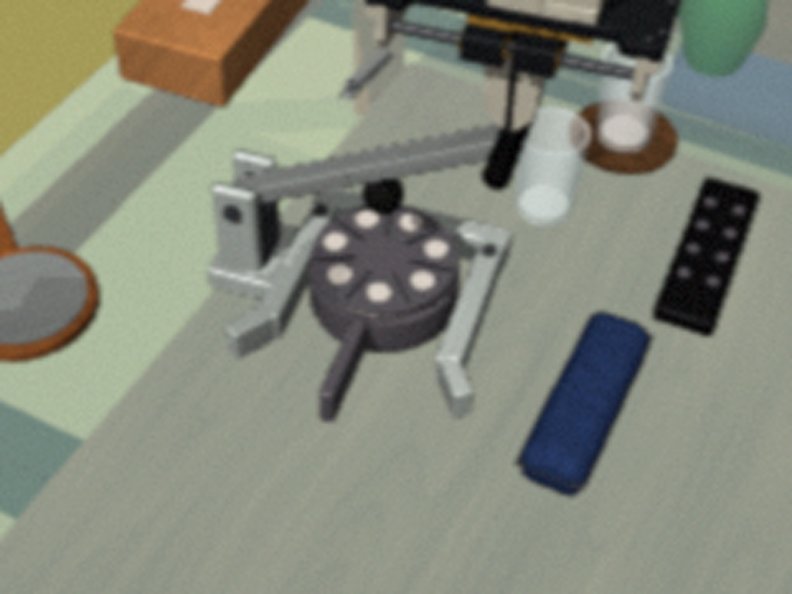

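Fingertips are just above the bar (crop (508,125)), the organizer is seated under the foot, and the cup is upright on the cork (620,125). Push the lever along its arc.

Request:
{"op": "carry_out", "data": {
  "deltas": [
    [[0, 0, 3, 0], [0, -2, 8, 0], [0, -5, 15, 0], [0, -10, 25, 0], [0, -14, 35, 0], [0, -18, 46, 0], [0, -21, 57, 0], [0, -24, 69, 0], [0, -26, 80, 0], [0, -27, 90, 0], [0, -27, 90, 0]]
  ]
}}

```text
time: 23.15
tool_pos: [447.3, -115.0, 187.4]
tcp_rot: [-3.14, -0.001, 1.741]
contact_force: [-3.6, -1.2, 5.0]
grip_width: 0.4
```

Request:
{"op": "carry_out", "data": {
  "deltas": [
    [[0, -1, 5, 0], [0, -1, 10, 0], [0, -2, 15, 0], [0, -2, 20, 0], [0, -2, 23, 0], [0, -2, 25, 0], [0, -2, 25, 0]]
  ]
}}

```text
time: 23.85
tool_pos: [445.8, -115.4, 164.1]
tcp_rot: [-3.141, 0.0, 1.741]
contact_force: [-6.1, -0.6, 7.8]
grip_width: 0.4
```

Request:
{"op": "carry_out", "data": {
  "deltas": [
    [[0, 0, 1.5, 0], [0, 0, 3, 0], [0, 0, 4, 0], [0, 0, 4, 0]]
  ]
}}

```text
time: 24.25
tool_pos: [445.7, -115.4, 160.4]
tcp_rot: [-3.141, 0.0, 1.741]
contact_force: [-7.1, -1.0, 11.8]
grip_width: 0.5
```

Request:
{"op": "carry_out", "data": {
  "deltas": [
    [[0, 0, 1, 0], [0, 0, 2, 0], [0, 0, 2, 0]]
  ]
}}

```text
time: 24.55
tool_pos: [445.7, -115.4, 159.4]
tcp_rot: [-3.141, 0.001, 1.741]
contact_force: [-10.1, 0.6, 23.2]
grip_width: 0.3
```

Request:
{"op": "carry_out", "data": {
  "deltas": [
    [[0, 0, 1, 0], [0, 0, 2, 0], [0, 0, 2, 0]]
  ]
}}

```text
time: 24.85
tool_pos: [445.7, -115.4, 158.5]
tcp_rot: [3.141, 0.001, 1.742]
contact_force: [-14.0, 1.7, 35.2]
grip_width: 0.5
```

Run:
```python
from h import *
tip()
```

```text
t 24.85 tool in press [-119.8   -0. ] z 158.5 yaw err 0.0002 F [-14.    1.7  35.2] 0.46734178042661434
```

Request:
{"op": "carry_out", "data": {
  "deltas": [
    [[0, 0, -5, 0], [0, 1, -15, 0], [0, 2, -27, 0], [0, 4, -39, 0], [0, 7, -51, 0], [0, 10, -63, 0], [0, 14, -75, 0], [0, 18, -86, 0], [0, 22, -97, 0], [0, 26, -108, 0], [0, 28, -118, 0], [0, 29, -130, 0], [0, 29, -145, 0], [0, 29, -160, 0], [0, 29, -165, 0], [0, 29, -165, 0]]
  ]
}}

```text
time: 26.45
tool_pos: [475.0, -110.5, 321.2]
tcp_rot: [3.14, 0.001, 1.741]
contact_force: [-0.5, -0.1, -0.4]
grip_width: 0.4
```

Request:
{"op": "carry_out", "data": {
  "deltas": [
    [[10, 8, 0, 0], [35, 28, 0, 0], [65, 53, 0, 0], [90, 74, 0, 0], [106, 86, 0, 0], [112, 90, 0, 0], [112, 90, 0, 0]]
  ],
  "fingers": 50
}}

```text
time: 27.15
tool_pos: [544.4, 16.2, 319.8]
tcp_rot: [-3.14, -0.0, 1.743]
contact_force: [-0.1, -0.3, -0.5]
grip_width: 48.7
```

Run:
```python
from h import *
tip(); im,d=snap("top");P=cloud("top",d);org(270,345,175,230,im,P);h=P[...,2]
m=np.zeros(h.shape,np.uint8);m[225:252,298:348]=(im.max(2)<60)[225:252,298:348]
c=max(cv2.findContours(m,0,1)[0],key=cv2.contourArea);r=cv2.minAreaRect(c);print("bar",r,np.median(h[m>0]))
z0=np.load("top0.npz");m0=np.zeros(h.shape,bool);m0[225:252,298:348]=(z0["im"].max(2)<60)[225:252,298:348];print("bar0 h",np.median(cloud("top",z0["d"])[...,2][m0]))
# cover height: points in press radius<50 excluding lever
q=(P[...,:2]-O)@RP; k=(np.hypot(q[...,0],q[...,1])<54)&(abs(q[...,1])>20)&(h>30)&(h<60);print("cover z",np.median(h[k]),k.sum())
q0=np.load("top0.npz");P0=cloud("top",q0["d"]);k=np.hypot(P0[...,0]-531.5,P0[...,1]-142.3)<54;print("before",np.median(P0[...,2][k]))
go(*(O+RP@[-.4,113]),77.8,np.pi/2+YW)
im,d=snap("side");cv2.imwrite("pics/s6.png",cv2.convertScaleAbs(cv2.resize(im[140:320,200:440],None,fx=3.3,fy=3.3,interpolation=cv2.INTER_CUBIC),alpha=1.5))
```

```text
t 27.15 tool in press [-1.00e-01  1.13e+02] z 319.8 yaw err 0.0014 F [-0.1 -0.3 -0.5] 48.667307386980596
button [327.6 194.6] 30 [ 25.  -31.4]
button [305.4 198.7] 27 [24.8 32.9]
button [332.4 205.6] 29 [ -8.4 -39.1]
button [304.8 210.9] 30 [-9.  40.8]
button [326.9 216.5] 28 [-36.  -17.9]
button [313.4 219.6] 17 [-37.6  21.3]
centre in press [ -0.5 -13.3] 18.927593231201172
centre in press [ -0.5 -31.2] 18.927593231201172
bar ((322.8960266113281, 238.92800903320312), (7.513189315795898, 35.95597457885742), 79.69515228271484) 205.9066818421606
bar0 h 205.87258604732443
cover z 41.90470634383453 600
before 49.740961399616744
at [544.2  15.3 320. ] yaw 1.742 -> delta [  0.8   0.5 242.2] turn 0.0
```

View pics/s6.png

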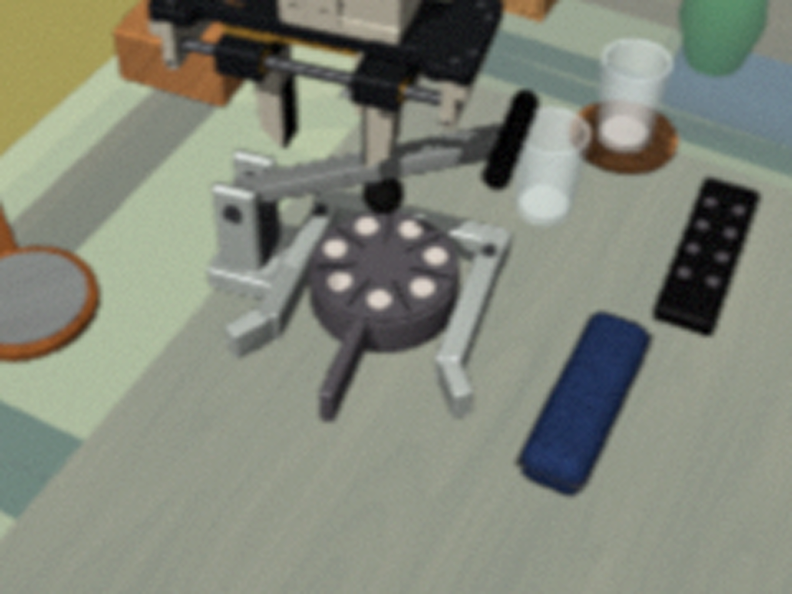

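The cover is shut (z 41.9, before 49.7), the lever is back up (bar height 205.9, the same as at the start), and the cup stands on the cork. Regrip the tab.

Request:
{"op": "carry_out", "data": {
  "deltas": [
    [[0, 0, 20, 0], [0, 0, 55, 0], [0, 0, 95, 0], [0, 0, 135, 0], [0, 0, 170, 0], [0, 0, 200, 0], [0, 0, 222, 0], [0, 0, 236, 0], [0, 0, 242, 0], [0, 0, 242, 0], [0, 0, 242, 0]]
  ]
}}

```text
time: 28.35
tool_pos: [544.8, 14.6, 79.5]
tcp_rot: [3.14, 0.0, 1.74]
contact_force: [0.0, 0.6, -0.1]
grip_width: 50.1
```

Request:
{"op": "carry_out", "data": {
  "deltas": [
    [[0, 0, 0, 0], [0, 0, 0, 0], [0, 0, 0, 0], [0, 0, 0, 0], [0, 0, 0, 0], [0, 0, 0, 0], [0, 0, 0, 0], [0, 0, 0, 0]]
  ],
  "fingers": 5
}}

```text
time: 29.15
tool_pos: [544.5, 15.2, 78.8]
tcp_rot: [3.142, 0.0, 1.741]
contact_force: [-0.2, 0.6, 1.7]
grip_width: 11.8
```

Request:
{"op": "carry_out", "data": {
  "deltas": [
    [[2, 0, 0, 0], [6, 0, 0, 0], [12, 0, 0, 0], [19, 0, 0, 0], [27, 0, 0, 0], [35, 0, 0, 0], [43, 0, 0, 0], [51, 0, 0, 0], [59, 0, 0, 0], [67, 0, 0, 0], [75, 0, 0, 0], [83, 0, 0, 0], [91, 0, 0, 0], [99, 0, 0, 0], [107, 0, 0, 0], [115, 0, 0, 0], [123, 0, 0, 0], [131, 0, 0, 0], [137, 0, 0, 0], [140, 0, 0, 0]]
  ]
}}

```text
time: 31.15
tool_pos: [520.6, 153.8, 78.7]
tcp_rot: [-3.142, 0.0, 1.742]
contact_force: [0.8, -3.4, 2.4]
grip_width: 12.2
```

Request:
{"op": "carry_out", "data": {
  "deltas": [
    [[5, 0, 0, 0], [13, 0, 0, 0], [21, 0, 0, 0], [29, 0, 0, 0], [37, 0, 0, 0], [43, 0, 0, 0], [46, 0, 0, 0], [46, 0, 0, 0], [46, 0, 0, 0]]
  ]
}}

```text
time: 32.05
tool_pos: [512.7, 199.3, 78.8]
tcp_rot: [3.141, -0.001, 1.741]
contact_force: [-0.9, 4.2, 3.6]
grip_width: 11.8
```

Run:
```python
from h import *
tip(); im,d=snap("top"); org(205,300,175,250,im,cloud("top",d))
```

```text
t 32.05 tool in press [-2.000e-01  2.988e+02] z 78.8 yaw err -0.0006 F [-0.9  4.2  3.6] 11.756301351069272
button [251.5 202.9] 29 [ 41.  186.3]
button [263.4 206.3] 29 [ 25.3 154.4]
button [241.5 209.5] 8 [ 27.6 217.4]
button [268.1 217.5] 31 [ -8.7 146.7]
centre in press [  0.8 184.6] 20.334280014038086
centre in press [  1.  183.9] 20.334280014038086
```

Request:
{"op": "carry_out", "data": {
  "deltas": [
    [[0, 0, 0, 0], [0, 0, 0, 0], [0, 0, 0, 0], [0, 0, 0, 0], [0, 0, -10, 0], [0, 0, -35, 0], [0, 0, -70, 0], [0, 0, -110, 0], [0, 0, -150, 0], [0, 0, -190, 0], [0, 0, -215, 0], [0, 0, -225, 0], [0, 0, -225, 0], [0, 0, -225, 0], [0, 0, -225, 0]]
  ],
  "fingers": 50
}}

```text
time: 33.6
tool_pos: [512.4, 198.3, 301.8]
tcp_rot: [-3.138, 0.0, 1.741]
contact_force: [0.6, -0.5, 0.2]
grip_width: 50.3
```

Run:
```python
from h import *
tip(); im,d=snap("top");P=cloud("top",d);h=P[...,2];org(205,300,175,250,im,P)
q=(P[...,:2]-O)@RP; k=(np.hypot(q[...,0],q[...,1]-184.5)<50)&(h>30)&(h<60);print("cover z",np.median(h[k]))
s,_=snap("side")
a=np.hstack([cv2.resize(im[70:300,180:500],(400,288)),cv2.resize(s[100:400,140:460],(400,288))]);cv2.imwrite("pics/f7.png",cv2.convertScaleAbs(a,alpha=1.4))
```

```text
t 33.6 tool in press [ -0.8 297.9] z 301.8 yaw err -0.0004 F [ 0.6 -0.5  0.2] 50.288258524235005
button [251.5 203. ] 30 [ 40.7 186.3]
button [263.4 206.3] 29 [ 25.3 154.4]
button [241.4 210.4] 29 [ 25.2 218.1]
button [268.1 217.6] 28 [ -8.9 146.6]
button [240.4 222.6] 30 [ -8.6 226.6]
button [262.  228.6] 29 [-36.3 169. ]
button [249.6 231. ] 29 [-36.7 204.6]
centre in press [ -0.3 183.6] 20.19852066040039
centre in press [1.00e-01 1.84e+02] 20.19852066040039
cover z 41.67586922513006
```

View pics/f7.png

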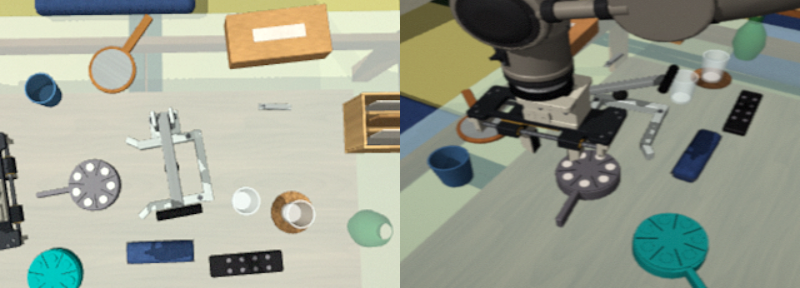

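The organizer is closed and clear of the mouth (left pane (95,185)), the cup is on the cork (295,212), the lever is up, and the other things look undisturbed. Hand in.

```bash
python3 -c "
from plant import bot
print(bot.close_job())"
```

```text
the job is handed in; nothing more can be done
None
```

The job is done and handed in at 33.7 s of the 72 s allowed; no verdict was reported.

- **Pen cup:** I took the left-hand clear cup and stood it on the coaster. It is upright there in the last pictures.
- **Seating:** I slid the organizer in by its tab, flat on the table, until it stopped moving against the back stop at about 17 N. The arm and camera readings put its centre within about 1.5 mm of the seat, which is inside the 2 mm calibration.
- **Lever:** I pushed the bar down to its stop, reaching about 35 N upward. It sprang back up, with the bar at the same measured height as at the start (205.9 mm).
- **Cover:** Its top measured 41.7 mm at the end, against 49.7 mm before, so it is shut.
- **Slide out:** The organizer's centre is now about 184 mm out from the seat, so its body ends about 27 mm beyond the flared mouth.
- **Everything else:** The gripper is open and well above the table, and the bystanders look undisturbed in the final pictures. I did not measure them one by one.

One check disagreed. While the organizer was in the press, the outline fit gave wrong centres because the lever hid part of it. I relied on the button positions and the push force there instead.

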